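# Empty the clay pot and show its base to the camera

### The job

Tip all six pebbles out of the small clay pot into the sieve, then hold the emptied pot up in the air in front of the inspection camera, lying level with its base facing the lens squarely, centred on the lens and about 10 cm from it. Finish still holding the pot there, touching neither camera nor sieve; do not put it down or let go. Leave the sieve, the stacked pots, the mister and the widger where they are.

Things in the scene. Friction and masses are not known exactly. Their poses are not given: they have to be found in the camera images.
- pot_center (a point): Small round terracotta plant pot, open at the top, standing upright on the bench with six pebbles in it. 70 mm tall. Top 27 mm is a straight cylindrical rim band 64 mm across outside (57 mm inside); below it the body tapers from 58 mm to 50 mm across at the base. Walls 3.5 mm, floor 5 mm thick. Weighs 0.10 to 0.17 kg empty. This point is on its axis half-way up (35 mm above the underside); z points from base to mouth.
- pot_base (a point): Centre of the small pot's underside (its drain hole); z points from base to mouth.
- pot_mouth (a point): Centre of the small pot's open mouth, level with the rim, 70 mm from the base along the pot's z.
- pot: The same small pot as a whole; origin at the centre of its underside, z from base to mouth.
- sieve_floor (a point): Lime-green round plastic garden sieve standing loose on the bench, open at the top: wall 55 mm high, 200 mm across at the rim outside, 176 mm across inside at the mesh floor. This point is the centre of the mesh floor (4 mm above the bench); z up.
- sieve: The same sieve as a whole; origin at the centre of its underside.
- lens (a point): Centre of the front glass of a small black inspection camera (box 40 x 62 x 44 mm with a 32 mm lens barrel) on a steel post with a round foot, fixed to the bench beyond the work. The camera's height on the post differs from run to run and stays put. The lens looks level along this frame's -x (roughly back towards the robot); y is level, z up.
- camera: The same camera's black housing; origin at the box's centre, axes as lens (the glass is 37 mm in front of it, at -x).
- stand: The camera's fixed post (14 mm thick, 262 mm tall) and its round steel foot (90 mm across, 12 mm high); origin under the foot's centre.
- stacked_pots: Bystander: two larger clay pots stacked one in the other, 100 mm across, 112 mm tall; origin at the centre of the underside.
- mister: Bystander: yellow plastic plant mister, 84 mm across, about 190 mm tall; origin at the centre of the underside.
- widger: Bystander: flat stainless widger lying on the bench, 175 mm long along its x, 20 mm wide, 4 mm thick; origin at the middle of its underside.
- pebble0_center (a point): One of six smooth grey stone pebbles, an egg about 18 mm thick and 22 mm long, 11 g; at the start in the small clay pot. This point is its centre.
- pebble1_center (a point): One of six smooth grey stone pebbles, an egg about 18 mm thick and 22 mm long, 11 g; at the start in the small clay pot. This point is its centre.
- pebble2_center (a point): One of six smooth grey stone pebbles, an egg about 18 mm thick and 22 mm long, 11 g; at the start in the small clay pot. This point is its centre.
- pebble3_center (a point): One of six smooth grey stone pebbles, an egg about 18 mm thick and 22 mm long, 11 g; at the start in the small clay pot. This point is its centre.
- pebble4_center (a point): One of six smooth grey stone pebbles, an egg about 18 mm thick and 22 mm long, 11 g; at the start in the small clay pot. This point is its centre.
- pebble5_center (a point): One of six smooth grey stone pebbles, an egg about 18 mm thick and 22 mm long, 11 g; at the start in the small clay pot. This point is its centre.
Things that resemble listed ones, but are neither listed nor needed, are in the scene too. What is shaped like the pot but red is not meant. Several things look just like the sieve: the one meant starts nearest to the robot's base.

How it is judged (in metres and radians):
On the way, in this order (a step that is already met when the one before it is completed fails the run):
1. all six pebbles lie in the sieve (horizontal distance between each of pebble0_center, pebble1_center, pebble2_center, pebble3_center, pebble4_center, pebble5_center and sieve_floor below 0.095 m and z of pebble0_center in the frame of sieve_floor between 0 and 0.05 m and z of pebble1_center in the frame of sieve_floor between 0 and 0.05 m and z of pebble2_center in the frame of sieve_floor between 0 and 0.05 m and z of pebble3_center in the frame of sieve_floor between 0 and 0.05 m and z of pebble4_center in the frame of sieve_floor between 0 and 0.05 m and z of pebble5_center in the frame of sieve_floor between 0 and 0.05 m), for 0.2 s.
2. the pot is held before the lens, base towards it (x of pot_base in the frame of lens between -0.13 and -0.07 m and y of pot_base in the frame of lens between -0.025 and 0.025 m and z of pot_base in the frame of lens between -0.025 and 0.025 m and x of pot_mouth in the frame of lens below -0.115 m and angle between the z axis of pot_center and the x axis of lens, either way round below 0.22 rad and contact force between the fingers and pot above 1 N), for 0.3 s.
At the end, for the whole second after the job is handed in: Six pebbles in the sieve; pot gripped, base towards the lens, its centre 70-130 mm before it and within 25 mm sideways and in height, axes within 0.22 rad; pot off camera, stand, sieve. Sieve upright, moved under 50 mm; stacked pots, mister, widger under 30 mm (all of step 1 and all of step 2 and distance of sieve_floor from where it was at the start of the episode below 0.05 m and angle between sieve_floor's own z axis and vertical below 0.1 rad and distance of each of stacked_pots, mister, widger from where it was at the start of the episode below 0.03 m and contact force between pot and sieve below 0.1 N and contact force between pot and camera below 0.1 N and contact force between pot and stand below 0.1 N); the arm keeps its last pose, push and grip.
It fails at once if a bystander was knocked or moved (distance of any of stacked_pots, mister, widger from where it was at the start of the episode above 0.03 m).
It fails at once if the sieve was pushed away or tipped (distance of sieve_floor from where it was at the start of the episode above 0.05 m or angle between sieve_floor's own z axis and vertical above 0.35 rad).
It also fails if it takes over 50 s, if anything falls off the work surface, if the arm or the gripper's body presses on something with over 40 N, if the wrist force passes 120 N, or if a joint passes its speed limit or range.

### The arm

A 6-joint arm with a two-finger parallel gripper is mounted at the origin on the work surface. World frame = base frame: x ahead of the robot, y to its left, z up, the work surface at z = 0. Lengths are in m, angles in degrees, forces in N, time in s.
With the tool pointing down it reaches from about 0.25 to 0.775 m from the base axis. Payload 4 kg.
Tool frame: the origin (TCP) lies midway between the tips of the shut fingers; the grasp point (between the pads) lies 19 mm behind it (bot.grip_point_offset is the z of the grasp point in the tool frame, in m); z points along the fingers, x is the direction in which the jaws open and shut, and the axes are right-handed (so a half turn about z gives the same grasp; the last joint's range is limited). The gripper opens to 85 mm and grips with 20 to 120 N. Pads are 22 mm wide; open, the fingers measure 114 mm over their backs; the gripper's body (76 mm by 85 mm) begins 54 mm behind the grasp point. The pads swing forward as they close: fully open they stand 13 mm farther back than shut.
Start: joints at [-5.907, 4.996, 78.535, -0, 96.463, -5.907], TCP at [0.55, -0, 0.231] pointing down, gripper open.
Joint ranges: [-177.83, 177.83], [-43.37, 116.18], [15.69, 146.23], [-61.86, 241.86], [9.47, 152.12], [-147.06, 147.06]. Speed limits (degrees/s): [159.86, 159.86, 180, 180, 180, 180].

### API

Orientations are given as a 3x3 rotation matrix whose columns are the frame's x, y, z axes.
In Python, from station import observe, get_image, camera_model, finish_job, bot gives the robot as it stands. The module is installed in compiled form; this text tells all that it offers.
- The arm moves only by the tool jog_arm, never from a script. Its argument "deltas" is one flat list of numbers, 7 for each row, row after row: the opening, from 0 (shut) to 1 (fully open), then the shift along the tool's x, y, z in mm, then the turn, a rotation vector about the tool's x, y, z in rad. A call has 1 to 12 rows; each row shifts and turns the commanded pose from where the row before left it, along the tool's axes as they then stand; what a row does not reach is not made up. A row lasts 1/8 s, in which the tool goes at most 62.5 mm and 10.7 degrees, less where a joint would pass 70% of its speed; a pose out of reach is approached as far as the arm can. A call is refused whole if a number of a shift passes 62.5 or a number of a turn 0.188, either way. A call with a gripper value outside its range is refused whole. The fingers move at their own pace and stop on an object; the grip force is fixed at half the most. Time passes only in rows, so rows that do not move let the fingers close. It gives the time, the measured TCP pose, the force and the opening at its end, in the units of the state.
- observe(): the state, without advancing time (a new reading comes with each control period).
- get_image(name): name is "scene" or "side" or "wrist"; returns the picture (480x640x3 uint8, red, green, blue); there is no depth.
- camera_model(name): a dict with "fx", "fy", "cx", "cy" (pixels), "eye" and "rotation" of the camera in the world. Camera axes: x right, y up, looking along -z (the intrinsics and any distortion apply to the point x, -y, -z); pixel columns grow to the right and rows downward; lengths in m; the calibration is good to about 2 mm. A picture is of the moment at which its call begins: read the wrist's pose just before it. camera_model takes no time and is no camera call; for the wrist camera it gives the pose at the moment of the call.
- finish_job(): hands the job in, once; it reports no verdict.
The state is a dict: "time_s": time; "qpos": joint angles; "joint_vel": joint speeds; "effort": joint torques, N m; "eef_pos": TCP position; "ee_rot": TCP orientation; "contact_force": force on the tool from outside, world axes, zero at the start; "moment": the same for the moment, N m; "gripper_width": finger opening in m.
Only numpy, scipy, OpenCV 4.12 (cv2) and the standard library are available. Lean on these libraries where they do the work, as an engineer would, in place of code of your own. Each camera call takes 0.05 s, during which the arm holds its last target. There are 200 camera calls.

## Working session

There is one attempt and no reset: what is moved stays moved. The work goes in short steps, Python scripts to look and compute and a tool call to move; the robot and the scene stay as the last step left them, time stands still between calls to the robot, and variables do not carry over. Pictures are saved under pics/ and viewed, about 8 in all and at most 12, crops included, and the job is handed in when it is done.

Besides the shell and the picture viewer there is one more tool, called after "Request:" as name(argument=value, ...) on one line, values as JSON. jog_arm: Moves the arm, as the interface text tells. Its arguments: {"type":"object","properties":{"deltas":{"type":"array","items":{"type":"number"}}},"required":["deltas"]}

```bash
mkdir -p pics; python3 - <<'E'
from station import *
import cv2,numpy as np
for n in("scene","side"):
    im=get_image(n);cv2.imwrite(f"pics/{n}0.png",im[...,::-1])
    m=camera_model(n);print(n,{k:np.round(v,4).tolist() if not isinstance(v,str) else v for k,v in m.items()})
o=observe();print(o)
E
```

```text
scene {'fx': 499.8968, 'fy': 499.8968, 'cx': 321.344, 'cy': 239.0392, 'eye': [0.9866, 0.5809, 1.2633], 'rotation': [[-0.8622, -0.4158, 0.2892], [0.5063, -0.7228, 0.4704], [0.0134, 0.552, 0.8338]]}
side {'fx': 463.057, 'fy': 463.057, 'cx': 314.2747, 'cy': 247.5709, 'eye': [0.2914, -0.6911, 0.8775], 'rotation': [[0.9079, 0.2969, -0.296], [-0.4193, 0.6476, -0.6362], [0.0028, 0.7017, 0.7124]]}
{'time_s': 0.1, 'qpos': array([-5.90846781e+00,  5.03793750e+00,  7.86156676e+01,  3.90784943e-04,
        9.64639318e+01, -5.90704649e+00]), 'joint_vel': array([-0.02038417, -0.01792518, -0.16027765, -0.09384011, -0.05209589,
       -0.1315418 ]), 'effort': array([ 2.78635656e-03, -3.53014469e+01, -3.14218891e+01, -1.15072685e-04,
        7.91701314e-03, -1.45799942e-05]), 'eef_pos': array([5.49553882e-01, 3.15427981e-05, 2.30230662e-01]), 'ee_rot': array([[ 9.99997919e-01, -2.42679837e-05, -2.03980919e-03],
       [-2.38235342e-05, -9.99999976e-01,  2.17911785e-04],
       [-2.03981443e-03, -2.17862736e-04, -9.99997896e-01]]), 'contact_force': array([-0.20920551,  0.7516281 ,  0.78244321]), 'moment': array([-0.01200749,  0.02336173,  0.00685263]), 'gripper_width': 0.08571321219036356}
```

View pics/scene0.png

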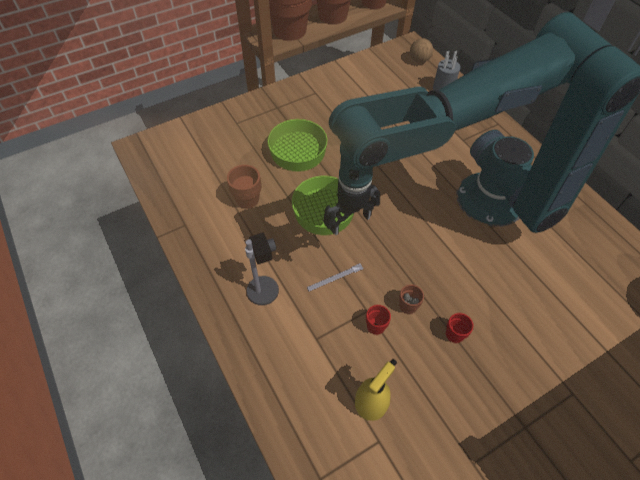

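View pics/side0.png

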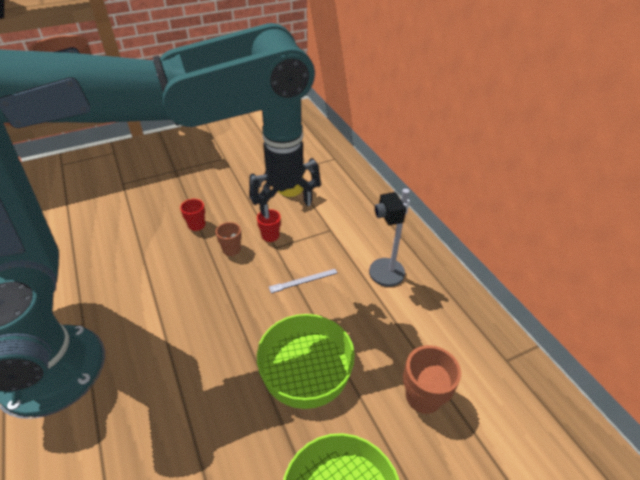

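Candidates for the pot in the scene view: clay pot (411,299) with grey pebbles, red pots (378,319) and (460,327), and the larger stacked pots (244,185). I choose (411,299). Sieve candidates are (323,206) and (298,145). I'll compare their distances to the base next.

```bash
cat > h.py <<'E'
import numpy as np,cv2
from station import *
def ray(n,uv):
    m=camera_model(n);R=np.array(m["rotation"]);d=R@[(uv[0]-m["cx"])/m["fx"],-(uv[1]-m["cy"])/m["fy"],-1]
    return np.array(m["eye"]),d/np.linalg.norm(d)
def plane(n,uv,z):
    e,d=ray(n,uv);return e+d*(z-e[2])/d[2]
def tri(*obs):
    A=np.zeros((3,3));b=np.zeros(3)
    for n,uv in obs:
        e,d=ray(n,uv);P=np.eye(3)-np.outer(d,d);A+=P;b+=P@e
    p=np.linalg.solve(A,b)
    return p,[np.linalg.norm((np.eye(3)-np.outer(ray(n,uv)[1],ray(n,uv)[1]))@(p-ray(n,uv)[0])) for n,uv in obs]
def proj(n,p):
    m=camera_model(n);c=np.array(m["rotation"]).T@(np.array(p)-m["eye"])
    return m["cx"]+m["fx"]*c[0]/-c[2],m["cy"]-m["fy"]*c[1]/-c[2]
def circ(pts):
    # circle fit in xy, robust
    p=np.array(pts)[:,:2]
    for _ in range(8):
        s=np.linalg.lstsq(np.c_[2*p,np.ones(len(p))],(p**2).sum(1),rcond=None)[0]
        c=s[:2];r=np.sqrt(s[2]+c@c);e=abs(np.hypot(*(p-c).T)-r)
        p=p[e<max(2*np.median(e),.0015)]
    return c,r,len(p)
E
python3 - <<'E'
from h import *
for n in("scene","side"):
    im=cv2.imread(f"pics/{n}0.png");hsv=cv2.cvtColor(im,cv2.COLOR_BGR2HSV)
    g=cv2.inRange(hsv,(32,120,40),(50,255,255))
    cs,_=cv2.findContours(g,cv2.RETR_EXTERNAL,cv2.CHAIN_APPROX_NONE)
    for c in cs:
        if cv2.contourArea(c)<1500: continue
        c=cv2.convexHull(c).reshape(-1,2) if 1 else c
        P=np.array([plane(n,q,.055) for q in c]);print(n,"sieve",c.mean(0),P[:,:2].min(0),P[:,:2].max(0),circ(P))
for n,u in(("scene",(411,294)),("side",(229,232))): print(n,plane(n,u,.07))
print(tri(("scene",(272,247)),("side",(381,211))))
for n,u in(("scene",(262,291)),("side",(387,271))): print("foot",plane(n,u,.012))
a=lambda n,x,y,w,h,s:cv2.resize(cv2.imread(f"pics/{n}0.png")[y:y+h,x:x+w],None,fx=s,fy=s,interpolation=cv2.INTER_CUBIC)
A=np.hstack([a("scene",375,270,70,60,5.7),a("side",195,210,70,60,5.7)])
B=np.hstack([a("scene",235,220,50,40,8),a("side",365,180,50,40,8)])
A=cv2.resize(A,(800,280));B=cv2.resize(B,(800,320))
cv2.imwrite("pics/crop1.png",np.vstack([A,B]))
E
```

```text
scene sieve [311.40909091 202.40909091] [ 0.40994267 -0.31918119] [ 0.5969046 -0.1034917] (array([ 0.48838673, -0.20470845]), np.float64(0.11216175761032778), 17)
scene sieve [296.90322581 143.12903226] [ 0.33701673 -0.58352855] [ 0.54592423 -0.35227867] (array([ 0.44381388, -0.46588648]), np.float64(0.1150568018117573), 9)
side sieve [340.52 452.8 ] [ 0.35822913 -0.50858067] [ 0.53669948 -0.38834919] (array([ 0.43670445, -0.48821655]), np.float64(0.0998147817312995), 25)
side sieve [307.11111111 362.13888889] [ 0.38914926 -0.33789227] [ 0.5910046  -0.12315448] (array([ 0.48629163, -0.23120851]), np.float64(0.10662359520613347), 23)
scene [0.45412659 0.17944119 0.07      ]
side [0.45407475 0.17011739 0.07      ]
(array([ 0.7439543 , -0.054749  ,  0.21264978]), [np.float64(0.003739658348157046), np.float64(0.0037396583481574003)])
foot [ 0.78539711 -0.05734659  0.012     ]
foot [ 0.7819329  -0.06862243  0.012     ]
```

View pics/crop1.png

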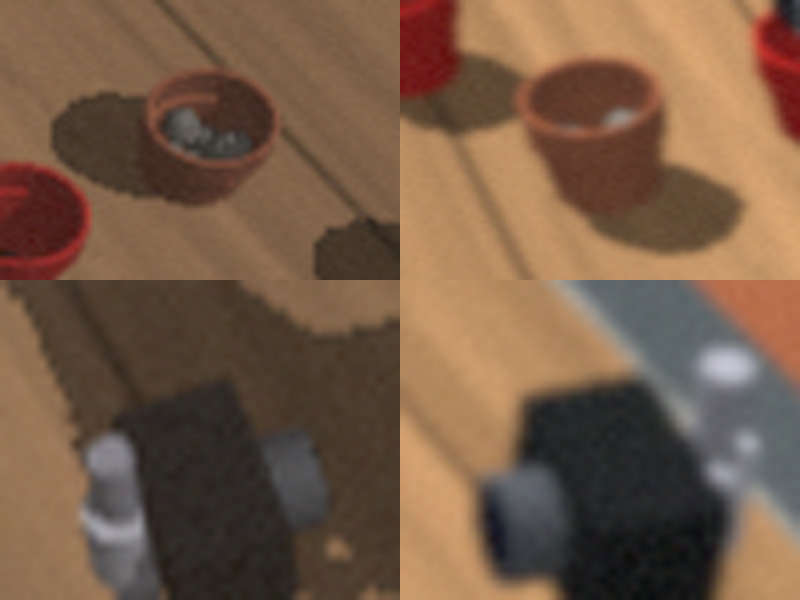

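```bash
python3 - <<'E'
from h import *
print("posttop",tri(("scene",(248.75,241.5)),("side",(405.6,190.6))))
for n,u in(("scene",(248.75,241.5)),("side",(405.6,190.6))): print(" at .262",plane(n,u,.262))
print("lens",tri(("scene",(274,244.75)),("side",(377.1,210.6))))
print("rim",tri(("scene",(412.1,295.1)),("side",(229,231))))
# check with robot base (0,0,?) and tcp
o=observe();print("tcp proj",proj("scene",o["eef_pos"]),proj("side",o["eef_pos"]))
for n,box in(("scene",(240,270,50,45)),("side",(360,250,55,45))):
    x,y,w,h=box;im=cv2.imread(f"pics/{n}0.png")[y:y+h,x:x+w];hsv=cv2.cvtColor(im,cv2.COLOR_BGR2HSV)
    m=cv2.inRange(hsv,(0,0,40),(180,70,255))
    if n=="scene": print(hsv[20:28:4,::5].tolist())
    cs,_=cv2.findContours(m,cv2.RETR_EXTERNAL,cv2.CHAIN_APPROX_NONE);c=max(cs,key=cv2.contourArea).reshape(-1,2)+[x,y]
    P=[plane(n,q,.012) for q in c];print(n,"foot",circ(P),c.min(0),c.max(0))
E
```

```text
posttop (array([ 0.79434219, -0.0662164 ,  0.26073687]), [np.float64(0.0015972453777888418), np.float64(0.0015972453777888327)])
 at .262 [ 0.79329406 -0.06440892  0.262     ]
 at .262 [ 0.79487309 -0.06804284  0.262     ]
lens (array([ 0.73594782, -0.05466323,  0.21665392]), [np.float64(0.0018258661271662103), np.float64(0.0018258661271660802)])
rim (array([0.45395807, 0.18100424, 0.06488427]), [np.float64(0.002745188263925189), np.float64(0.0027451882639252705)])
tcp proj (np.float64(348.677413667418), np.float64(226.6044625917179)) (np.float64(287.13516213980864), np.float64(214.39373036278158))
[[[14, 110, 132], [14, 110, 130], [0, 7, 74], [173, 17, 60], [150, 8, 99], [170, 10, 77], [170, 10, 76], [15, 13, 79], [14, 110, 149], [15, 109, 112]], [[14, 112, 128], [13, 112, 132], [150, 7, 77], [150, 7, 78], [170, 9, 81], [150, 6, 79], [150, 3, 79], [150, 10, 75], [14, 109, 150], [15, 109, 154]]]
scene foot (array([ 0.78316623, -0.06089914]), np.float64(0.04445147401950084), 56) [246 270] [278 304]
side foot (array([ 0.78117733, -0.06895868]), np.float64(0.045118574120924286), 63) [369 250] [404 285]
```

Request:
jog_arm(deltas=[1,0,0,-10,0,0,0.172,1,0,0,-10,0,0,0.172,1,0,0,-10,0,0,0.172,1,0,0,0,0,0,0.172,1,0,0,0,0,0,0.172,1,0,0,0,0,0,0.172,1,0,0,0,0,0,0.172,1,0,0,0,0,0,0])

```text
time_s: 1.1
eef_pos: [0.5498, -0.0, 0.2607]
ee_rot: [[0.36, -0.933, -0.001], [-0.933, -0.36, 0.0], [-0.0, 0.001, -1.0]]
contact_force: [0.3, -0.0, 0.3]
gripper_width: 0.0853
```

```bash
python3 - <<'E'
from h import *
o=observe();print(o["time_s"],o["qpos"].round(2),o["eef_pos"].round(4),o["ee_rot"].round(3).tolist())
for nm,u,z in(("redA",(378,313),.07),("redB",(460,321),.07),("stack",(244,175),.112),("misterbase",(373,408),0.03),("wid1",(310,289),0),("wid2",(362,267),0)):
    print(nm,plane("scene",u,z).round(3))
for nm,u,z in(("redA",(269,218),.07),("redB",(193,207),.07)): print(nm,plane("side",u,z).round(3))
E
```

```text
1.1 [-5.91  4.8  75.44 -0.   99.82 62.96] [ 0.5498 -0.      0.2607] [[0.36, -0.933, -0.001], [-0.933, -0.36, 0.0], [-0.0, 0.001, -1.0]]
redA [0.562 0.181 0.07 ]
redB [0.39  0.307 0.07 ]
stack [ 0.672 -0.384  0.112]
misterbase [0.699 0.371 0.03 ]
wid1 [ 0.663 -0.001  0.   ]
wid2 [0.495 0.012 0.   ]
redA [0.565 0.178 0.07 ]
redB [0.396 0.304 0.07 ]
```

Request:
jog_arm(deltas=[1,0,0,0,0.175,0,0,1,0,0,0,0.175,0,0,1,0,0,0,0.175,0,0,1,0,0,0,0,0,0])

```text
time_s: 1.6
eef_pos: [0.5464, -0.0004, 0.2573]
ee_rot: [[0.358, -0.811, 0.462], [-0.934, -0.31, 0.18], [-0.003, -0.496, -0.868]]
contact_force: [0.0, -0.2, 0.0]
gripper_width: 0.0854
```

```bash
python3 - <<'E'
from h import *
o=observe();print(o["time_s"],o["qpos"].round(2),o["eef_pos"].round(4),o["ee_rot"].round(3).tolist())
E
```

```text
1.6 [-16.55 -14.3   98.35  18.58  72.56  50.58] [ 5.464e-01 -4.000e-04  2.573e-01] [[0.358, -0.811, 0.462], [-0.934, -0.31, 0.18], [-0.003, -0.496, -0.868]]
```

```bash
cat > kin.py <<'E'
import numpy as np
from scipy.spatial.transform import Rotation as Ro
from scipy.optimize import least_squares
def fk(q,p):
    q=np.radians(q);h,a,b,d,L,r0=p
    R1=Ro.from_euler('z',q[0]);Ra=R1*Ro.from_euler('y',q[1]);Rb=R1*Ro.from_euler('y',q[1]+q[2])
    R=Rb*Ro.from_euler('z',q[3])*Ro.from_euler('y',q[4])*Ro.from_euler('z',q[5]+np.pi)
    w=R1.apply([r0,d,h])+Ra.apply([0,0,a])+Rb.apply([0,0,b])
    return w+R.apply([0,0,L]),R.as_matrix(),w
Q=[[-5.90846781,5.03793750,78.6156676,0,96.4639,-5.907],[-5.91,4.8,75.44,0,99.82,62.96],[-16.55,-14.3,98.35,18.58,72.56,50.58]]
T=[[.549554,0,.23023],[.5498,0,.2607],[.5464,-.0004,.2573]]
P=least_squares(lambda p:np.concatenate([fk(q,p)[0]-t for q,t in zip(Q,T)]+[1e-3*np.array([p[5]])]),[.2,.4,.5,.05,.2,0],x_scale=.1)
lo=np.array([-177,-43,16,-61,10,-147]);hi=np.array([177,116,146,241,152,147])
def ik(t,R,q0):
    f=lambda q:np.r_[(fk(q,P.x)[0]-t)*10,Ro.from_matrix(fk(q,P.x)[1].T@R).as_rotvec()]
    return least_squares(f,np.clip(q0,lo+1,hi-1),bounds=(lo,hi),x_scale=50)
E
python3 - <<'E'
from kin import *
print(P.x,P.fun,fk(Q[2],P.x)[1].round(3).tolist())
E
```

```text
[0.04189835 0.45940193 0.50074411 0.05662053 0.32429514 0.0122646 ] [ 2.97220236e-03 -2.57638688e-04  3.52858150e-04 -2.99736709e-03
  3.20068058e-04 -4.18976555e-04  1.32152224e-05 -6.59221263e-05
  6.61188514e-05  1.22645974e-05] [[0.358, -0.811, 0.462], [-0.934, -0.31, 0.18], [-0.003, -0.496, -0.868]]
```

```bash
cat > plan.py <<'E'
from kin import *
pot=np.array([.454,.176,.055]);fwd=np.array([.98,-.19,0]);fwd/=np.linalg.norm(fwd)
lens=np.array([.736,-.055,.217]);siv=np.array([.487,-.218,0]);G=.025;up=np.array([0,0,1.])
def frame(z,x): 
    x=x-z*(x@z);x/=np.linalg.norm(x);return np.c_[x,np.cross(z,x),z]
def relR(th): # tool frame in pot frame, approach along pot +x, jaw x = -y_pot
    z=np.array([np.sin(th),0,-np.cos(th)]);return frame(z,np.array([0,-1.,0]))
def best(t,R,starts,n=0):
    b=None
    for s in starts:
        r=ik(t,R,s)
        if r.cost<1e-5 and (b is None or np.abs(r.x-s).max()<b[0]): b=(np.abs(r.x-s).max(),r.x)
    return None if b is None else b[1]
S=[[0,0,90,0,80,a] for a in(-80,80)]+[[0,0,110,180,30,a] for a in(-80,80)]+[[0,-10,110,90,60,a] for a in(-80,80)]
def potrot(z,a): # pot frame with given z, spin a about it
    h=np.array([1.,0,0]) if abs(z[0])<.7 else up
    return frame(z,h)@Ro.from_euler('z',a).as_matrix()
E
python3 - <<'E'
from plan import *
for thd in(35,45,55,65):
    th=np.radians(thd);rel=relR(th)
    for psi in(0,20,40,70):
        R=Ro.from_euler('z',psi,degrees=True).as_matrix()@rel
        for f in(0,1):
            Rf=R@np.diag([-1,-1,1]) if f else R
            q=best(pot+G*R[:,2],Rf,S)
            if q is not None: print("grasp",thd,psi,f,q.round())
    gp=lens-fwd*.155
    for rho in(-60,-30,0,30,60):
        z=np.cos(th)*fwd+np.sin(th)*(Ro.from_rotvec(np.radians(rho)*fwd).apply(-up))
        R=frame(z,np.cross(z,-fwd))  # jaw perpendicular to both
        for f in(0,1):
            q=best(gp+G*z,R@np.diag([-1,-1,1]) if f else R,S)
            if q is not None: print("final",thd,rho,f,q.round())
E
```

```text
grasp 35 0 0 [ 22. -20. 130. -20.  38. 125.]
grasp 35 0 1 [ 22. -20. 130. -20.  38. -55.]
grasp 35 20 0 [ 11. -22. 132.   8.  36.  76.]
grasp 35 20 1 [  11.  -22.  132.    8.   36. -104.]
grasp 35 40 0 [  2. -20. 130.  30.  45.  35.]
grasp 35 40 1 [   2.  -20.  130.   30.   45. -145.]
grasp 35 70 0 [ -6. -10. 123.  38.  64.  -3.]
final 35 -30 0 [  8. -16. 120. -59.  39. -52.]
final 35 -30 1 [  8. -16. 120. -59.  39. 128.]
final 35 0 0 [ -6. -21. 121.  -9.  26. -79.]
final 35 0 1 [ -6. -21. 121.  -9.  26. 101.]
final 35 30 0 [ -21.  -22.  124.   52.   32. -117.]
final 35 30 1 [-21. -22. 124.  52.  32.  63.]
final 35 60 0 [ -31.  -19.  129.   85.   49. -128.]
final 35 60 1 [-31. -19. 129.  85.  49.  52.]
grasp 45 0 0 [ 25. -23. 136. -37.  30. 142.]
grasp 45 0 1 [ 25. -23. 136. -37.  30. -38.]
grasp 45 20 0 [ 10. -27. 139.  17.  25.  68.]
grasp 45 20 1 [  10.  -27.  139.   17.   25. -112.]
grasp 45 40 0 [ -3. -24. 137.  47.  41.  17.]
grasp 45 70 0 [-12. -10. 127.  50.  66. -15.]
final 45 -30 0 [  9. -12. 112. -49.  50. -60.]
final 45 -30 1 [  9. -12. 112. -49.  50. 120.]
final 45 0 0 [
[... 607 characters left out ...]
55 0 1 [ -7. -13. 106.  -3.  52.  95.]
final 55 30 0 [ -24.  -13.  110.   39.   57. -108.]
final 55 30 1 [-24. -13. 110.  39.  57.  72.]
final 55 60 0 [ -36.   -8.  117.   70.   70. -120.]
final 55 60 1 [-36.  -8. 117.  70.  70.  60.]
grasp 65 70 0 [-21.  -4. 134.  70.  75. -37.]
grasp 65 70 1 [-21.  -4. 134.  70.  75. 143.]
final 65 -30 0 [  9.  -1.  97. -37.  71. -69.]
final 65 -30 1 [  9.  -1.  97. -37.  71. 111.]
final 65 0 0 [ -7.  -7.  98.  -2.  64. -86.]
final 65 0 1 [-7. -7. 98. -2. 64. 94.]
final 65 30 0 [ -24.   -8.  103.   36.   68. -105.]
final 65 30 1 [-24.  -8. 103.  36.  68.  75.]
final 65 60 0 [ -36.   -2.  110.   65.   80. -118.]
final 65 60 1 [-36.  -2. 110.  65.  80.  62.]
```

```bash
python3 - <<'E'
from plan import *
for thd in(45,52):
    th=np.radians(thd);rel=relR(th)
    for el in(-35,-55):
      out=[]
      for az in range(0,360,30):
        for sp in range(0,360,30):
            e,a=np.radians([el,az]);z=np.array([np.cos(e)*np.cos(a),np.cos(e)*np.sin(a),np.sin(e)])
            Rp=potrot(z,np.radians(sp));R=Rp@rel
            if R[2,2]>.35: continue
            gp=siv+[0,0,.15]-z*.005   # grip point; mouth 15 mm further
            q=best(gp+G*R[:,2],R,[[-30,-20,115,-5,39,-83],[-30,-20,120,17,30,0],[-30,-20,120,90,60,-60],[-30,-20,120,-60,60,-60]])
            if q is not None: out.append((np.abs(q-[-25,-18,113,-5,39,-83])[3:].max(),az,sp,q.round(),R[:,2].round(2)))
      out.sort(key=lambda o:o[0]);print(thd,el,len(out))
      for o in out[:6]: print("  ",*o)
E
```

```text
45 -35 16
   91.35459669750259 60 150 [ -9.  39.  80. -60. 130.   8.] [-0.85 -0.53 -0.03]
   107.49027924915414 30 210 [-17.  44.  68. -45. 142.  24.] [-0.98 -0.16 -0.1 ]
   125.1053532557006 30 180 [-10.  36.  78. -53. 128.  42.] [-0.85 -0.49 -0.17]
   139.51640515944715 0 180 [-20.  44.  65. -35. 145.  57.] [-0.98 -0.   -0.17]
   151.50239410063887 0 150 [-13.  41.  74. -52. 136.  69.] [-0.93 -0.35 -0.1 ]
   154.45607417995097 240 0 [-64.   8. 138. 105.  95.  71.] [0.93 0.28 0.22]
45 -55 1
   204.6630214215443 300 270 [-47.  43.  81.  59. 144. 122.] [-0.2   0.96  0.21]
52 -35 20
   91.77623442628533 60 150 [-11.  38.  77. -54. 130.   9.] [-0.87 -0.47 -0.13]
   108.52213029580125 60 180 [-16.  48.  71. -57. 148. -10.] [-0.97 -0.19  0.15]
   110.20971231261606 60 120 [ -5.  26.  90. -58. 112.  27.] [-0.61 -0.74 -0.28]
   110.88354094036141 30 210 [-18.  43.  67. -39. 141.  28.] [-0.97 -0.11 -0.21]
   125.75635791384502 30 180 [-10.  34.  78. -49. 125.  43.] [-0.83 -0.48 -0.29]
   139.8266147005505 0 210 [-28.  46.  61.  -9. 151.  57.] [-0.9   0.39 -0.21]
52 -55 6
   112.86897326891429 30 180 [-19.  49.  68. -50. 152.  27.] [-0.99 -0.05  0.13]
   120.78045203822586 30 150 [-11.  42.  77. -60. 136.  38.] [-0.9  -0.44  0.05]
   133.6722238297894 0 180 [-20.  48.  66. -44. 151.  51.] [-1.   -0.    0.05]
   189.7341764618605 330 270 [-45.  46.  78.  57. 149. 107.] [-0.31  0.92  0.24]
   203.44167229812655 300 270 [-48.  41.  81.  55. 140. 120.] [-0.18  0.98  0.1 ]
   209.44889835899545 300 240 [-40.  47.  69.  38. 152. 126.] [-0.55  0.83  0.05]
```

```bash
cat > /tmp/s.py <<'E'
from plan import *
for thd in(45,55,65):
    th=np.radians(thd);rel=relR(th);out=[]
    for H in(.16,.22):
     for az in(-120,-90,-60,-30,0,30,60):
      for e in(-30,-15,0):
       for roll in(-140,180,140):
        a,ee=np.radians([az,e]);z=np.array([np.cos(ee)*np.cos(a),np.cos(ee)*np.sin(a),np.sin(ee)])
        x0=np.cross(z,up);x0/=np.linalg.norm(x0)
        R=frame(z,Ro.from_rotvec(np.radians(roll)*z).apply(x0));zp=(R@rel.T)[:,2]
        gp=siv+[0,0,H]-zp*.01
        q=best(gp+G*z,R,[[-30,-20,115,-5,39,-83],[-40,-10,130,90,60,-60],[-20,-20,120,-50,60,-60]])
        if q is not None: out.append((np.degrees(np.arcsin(zp[2])).round(),H,az,e,roll,q.round(),fk(q,P.x)[2].round(2)))
    out.sort(key=lambda o:o[0]);print(thd,len(out))
    for o in out[:14]: print("  ",*o)
E
timeout 500 python3 /tmp/s.py
```

```text
45 33
   -33.0 0.16 0 0 140 [-59. -14. 144. 111.  67.  96.] [ 0.19 -0.21  0.17]
   -33.0 0.16 30 0 140 [-65.   5. 127.  87.  94.  98.] [ 0.23 -0.36  0.17]
   -33.0 0.16 60 0 140 [-60.  21. 106.  71. 113.  98.] [ 0.34 -0.47  0.17]
   -33.0 0.22 0 0 140 [-59. -21. 140. 106.  63. 107.] [ 0.19 -0.21  0.23]
   -33.0 0.22 30 0 140 [-65.  -1. 124.  87.  94. 106.] [ 0.23 -0.36  0.23]
   -33.0 0.22 60 0 140 [-60.  17. 104.  74. 115. 105.] [ 0.34 -0.47  0.23]
   -20.0 0.16 0 -15 140 [-57. -21. 138.  91.  54. 117.] [ 0.21 -0.21  0.24]
   -20.0 0.16 30 -15 140 [-63.  -2. 123.  75.  85. 109.] [ 0.24 -0.35  0.24]
   -20.0 0.16 60 -15 140 [-59.  15. 104.  62. 106. 103.] [ 0.34 -0.46  0.24]
   -20.0 0.22 0 -15 140 [-57. -25. 134.  84.  55. 128.] [ 0.21 -0.21  0.3 ]
   -20.0 0.22 30 -15 140 [-63.  -6. 119.  75.  87. 117.] [ 0.24 -0.35  0.3 ]
   -20.0 0.22 60 -15 140 [-59.  12. 100.  64. 109. 109.] [ 0.34 -0.46  0.3 ]
   -15.0 0.16 -120 -30 180 [ -5.  16.  94. -53. 100.  30.] [ 0.61 -0.    0.31]
   -15.0 0.16 -30 -30 180 [-30. -28. 133.   1.  14. -92.] [ 0.27 -0.09  0.31]
55 33
   -39.0 0.16 0 0 140 [
[... 1417 characters left out ...]
23]
   -44.0 0.22 60 0 140 [-60.  17. 104.  73. 116. 106.] [ 0.33 -0.47  0.23]
   -35.0 0.16 -120 -30 180 [ -5.  16.  94. -53. 100.  30.] [ 0.61 -0.    0.32]
   -35.0 0.16 -30 -30 180 [-30. -28. 133.   1.  15. -91.] [ 0.27 -0.09  0.32]
   -35.0 0.22 -120 -30 180 [ -5.  14.  89. -54. 104.  24.] [ 0.61 -0.    0.38]
   -35.0 0.22 -60 -30 180 [ -9. -18. 120. -61.  50. -10.] [ 0.36 -0.    0.38]
   -35.0 0.22 -30 -30 180 [-30. -30. 127.   1.  23. -91.] [ 0.27 -0.09  0.38]
   -34.0 0.16 0 -15 140 [-57. -22. 139.  90.  54. 118.] [ 0.2  -0.21  0.24]
   -34.0 0.16 30 -15 140 [-64.  -2. 123.  75.  85. 109.] [ 0.24 -0.35  0.24]
   -34.0 0.16 60 -15 140 [-59.  15. 104.  62. 107. 103.] [ 0.34 -0.46  0.24]
```

```bash
cat > go.py <<'E'
from plan import *
from scipy.spatial.transform import Slerp
def tool(az,e,roll=0):
    a,ee=np.radians([az,e]);z=np.array([np.cos(ee)*np.cos(a),np.cos(ee)*np.sin(a),np.sin(ee)])
    x0=np.cross(z,up);x0/=np.linalg.norm(x0)
    return frame(z,Ro.from_rotvec(np.radians(roll)*z).apply(x0))
def rows(t0,R0,t1,R1,n,op,q0=None):
    # rotate about a fixed axis, straight line; returns rounded rows, end pose after rounding
    rv=(Ro.from_matrix(R0.T@R1).as_rotvec()/n).round(3);step=Ro.from_rotvec(rv).as_matrix()
    t,R=t0.copy(),R0.copy();out=[];qs=[]
    for k in range(n):
        d=(R.T@(t0+(t1-t0)*(k+1)/n-t)*1000).round(0)+0
        out.append([op,*d,*rv]);t=t+R@d/1000;R=R@step
        if q0 is not None:
            r=ik(t,R,q0);qs.append((np.abs(r.x-q0).max().round(),r.cost>1e-5));q0=r.x
    print(f"shift {np.abs(np.array(out)[:,1:4]).max()} maxturn {np.linalg.norm(rv)*57.3:.1f}deg/row")
    print(", ".join(", ".join(f"{v:g}" for v in r) for r in out))
    if q0 is not None: print(" joints",q0.round(1)," step",[int(a) for a,_ in qs],"bad" if any(b for _,b in qs) else "")
    return t,R,q0
E
python3 - <<'E'
from go import *
from h import observe
o=observe();R1=tool(70,-25);z=R1[:,2];tg=pot+G*z;print(tg,z)
t,R,q=rows(o["eef_pos"],o["ee_rot"],np.array([.40,.06,.17]),R1,10,1,o["qpos"])
E
```

```text
[0.46174939 0.19729127 0.04443454] [ 0.30997552  0.85165074 -0.42261826]
shift 16.0 maxturn 6.0deg/row
1, -11, 14, 2, 0.058, -0.064, -0.059, 1, -11, 14, 2, 0.058, -0.064, -0.059, 1, -13, 13, 1, 0.058, -0.064, -0.059, 1, -13, 13, 2, 0.058, -0.064, -0.059, 1, -13, 12, 2, 0.058, -0.064, -0.059, 1, -14, 11, 2, 0.058, -0.064, -0.059, 1, -15, 10, 3, 0.058, -0.064, -0.059, 1, -15, 10, 3, 0.058, -0.064, -0.059, 1, -15, 9, 3, 0.058, -0.064, -0.059, 1, -16, 9, 4, 0.058, -0.064, -0.059
 joints [-44.7 -14.3 125.6  57.3 101.7 -30.3]  step [9, 9, 9, 9, 8, 8, 7, 7, 7, 7]
```

Request:
jog_arm(deltas=[1,-11,14,2,0.058,-0.064,-0.059,1,-11,14,2,0.058,-0.064,-0.059,1,-13,13,1,0.058,-0.064,-0.059,1,-13,13,2,0.058,-0.064,-0.059,1,-13,12,2,0.058,-0.064,-0.059,1,-14,11,2,0.058,-0.064,-0.059,1,-15,10,3,0.058,-0.064,-0.059,1,-15,10,3,0.058,-0.064,-0.059,1,-15,9,3,0.058,-0.064,-0.059,1,-16,9,4,0.058,-0.064,-0.059])

```text
time_s: 2.85
eef_pos: [0.4046, 0.0594, 0.1732]
ee_rot: [[0.942, -0.131, 0.308], [-0.334, -0.396, 0.855], [0.01, -0.909, -0.417]]
contact_force: [0.1, -0.5, 0.3]
gripper_width: 0.0854
```

```bash
python3 - <<'E'
from go import *
import h,cv2
from h import observe
o=observe();print(o["time_s"],o["qpos"].round(1),o["eef_pos"].round(4),fk(o["qpos"],P.x)[0].round(4))
im=h.get_image("wrist");cv2.imwrite("pics/wrist1.png",im[...,::-1])
print("pot ctr/mouth px",h.proj("wrist",[.454,.176,.035]),h.proj("wrist",[.454,.176,.07]))
R1=tool(70,-25);z=R1[:,2];tg=pot+G*z
rows(o["eef_pos"],o["ee_rot"],tg-.1*z,R1,4,1,o["qpos"])
E
```

```text
2.85 [-44.3  -6.2 119.5  57.2 100.5 -32.4] [0.4046 0.0594 0.1732] [0.4415 0.0227 0.1652]
pot ctr/mouth px (np.float64(326.79095087467647), np.float64(282.0858783750376)) (np.float64(327.7154399784012), np.float64(256.2017553151873))
shift 23.0 maxturn 0.2deg/row
1, 2, 14, 22, -0.002, 0.001, 0.003, 1, 1, 13, 23, -0.002, 0.001, 0.003, 1, 2, 14, 22, -0.002, 0.001, 0.003, 1, 1, 13, 22, -0.002, 0.001, 0.003
 joints [-35.3  -8.7 131.5  60.9  88.3 -35.8]  step [7, 3, 3, 3]
```

View pics/wrist1.png

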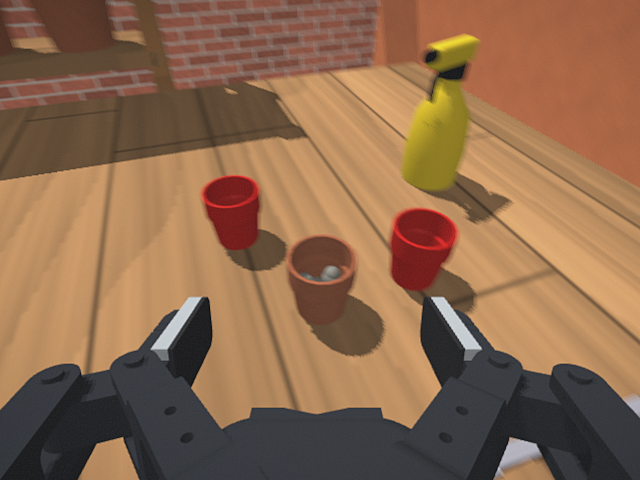

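The wrist view shows the clay pot with pebbles, rim centre (321,257) against a prediction of (327.7,256). I correct the pot to (0.4485, 0.178). I'll also refit the kinematics.

```bash
sed -i 's/pot=np.array(\[.454,.176,.055\])/pot=np.array([.4485,.178,.055])/' plan.py
cat > /tmp/p.py <<'E'
s=open('kin.py').read()
s=s.replace("h,a,b,d,L,r0=p","h,a,b,d,L,r0,c,e=p").replace("[0,0,b])","[c,e,b])")
s=s.replace("50.58]]","50.58],[-44.3,-6.2,119.5,57.2,100.5,-32.4]]").replace(".2573]]",".2573],[.4046,.0594,.1732]]")
s=s.replace("1e-3*np.array([p[5]])","2e-3*np.array([p[5],p[6],p[7],p[0]-.2,p[1]-.4,p[2]-.4])").replace(".05,.2,0]",".05,.2,0,0,0]")
open('kin.py','w').write(s)
E
python3 /tmp/p.py; python3 - <<'E'
from go import *
from h import observe
print(P.x.round(3),(P.fun*1000).round(2))
o=observe();R1=tool(70,-25);z=R1[:,2];tg=pot+G*z;print(tg)
q=None
t,R,q=rows(o["eef_pos"],o["ee_rot"],tg-.09*z,R1,4,1,o["qpos"])
rows(t,R,tg,R1,3,1,q)
E
```

```text
[ 0.152  0.449  0.5    0.057  0.325 -0.     0.1    0.   ] [ 0.02 -0.   -0.   -0.02 -0.04  0.01  0.02  0.06 -0.01 -0.02 -0.02  0.
 -0.    0.2   0.   -0.1   0.1   0.2 ]
[0.45624939 0.19929127 0.04443454]
shift 25.0 maxturn 0.2deg/row
1, 1, 13, 24, -0.002, 0.002, 0.002, 1, 0, 13, 25, -0.002, 0.002, 0.002, 1, 1, 13, 25, -0.002, 0.002, 0.002, 1, 1, 13, 24, -0.002, 0.002, 0.002
 joints [-34.2   2.4 124.6  61.8  85.5 -39. ]  step [4, 4, 4, 4] 
shift 30.0 maxturn 0.0deg/row
1, 0, 0, 30, 0, -0, -0, 1, 0, 0, 30, 0, -0, -0, 1, 0, 0, 30, 0, -0, -0
 joints [-21.2   8.1 125.   70.5  74.  -40.6]  step [4, 4, 4]
```

Request:
jog_arm(deltas=[1,1,13,24,-0.002,0.002,0.002,1,0,13,25,-0.002,0.002,0.002,1,1,13,25,-0.002,0.002,0.002,1,1,13,24,-0.002,0.002,0.002,1,0,0,20,0,0,0,1,0,0,0,0,0,0])

```text
time_s: 3.65
eef_pos: [0.4372, 0.1399, 0.0759]
ee_rot: [[0.938, -0.145, 0.314], [-0.346, -0.399, 0.849], [0.003, -0.905, -0.425]]
contact_force: [-0.3, 0.2, 0.5]
gripper_width: 0.0851
```

```bash
python3 - <<'E'
from go import *
import h,cv2
from h import observe
o=observe();print(o["time_s"],o["eef_pos"].round(4),(o["eef_pos"]-fk(o["qpos"],P.x)[0]).round(4))
im=h.get_image("wrist");cv2.imwrite("pics/wrist2.png",im[...,::-1])
print("mouth,base px",h.proj("wrist",[.4485,.178,.07]),h.proj("wrist",[.4485,.178,0]))
R1=tool(70,-25);z=R1[:,2];tg=pot+G*z
rows(o["eef_pos"],o["ee_rot"],tg,R1,4,1,o["qpos"])
E
```

```text
3.65 [0.4372 0.1399 0.0759] [-0.0003  0.0001  0.0002]
mouth,base px (np.float64(312.5431977704666), np.float64(245.29703289035686)) (np.float64(312.8727338274309), np.float64(320.8934542492433))
shift 18.0 maxturn 0.1deg/row
1, -1, 1, 17, 0.001, -0.001, 0, 1, 0, 0, 18, 0.001, -0.001, 0, 1, -1, 1, 17, 0.001, -0.001, 0, 1, -1, 0, 18, 0.001, -0.001, 0
 joints [-21.2   8.1 125.1  70.6  74.  -40.8]  step [2, 3, 2, 3]
```

View pics/wrist2.png

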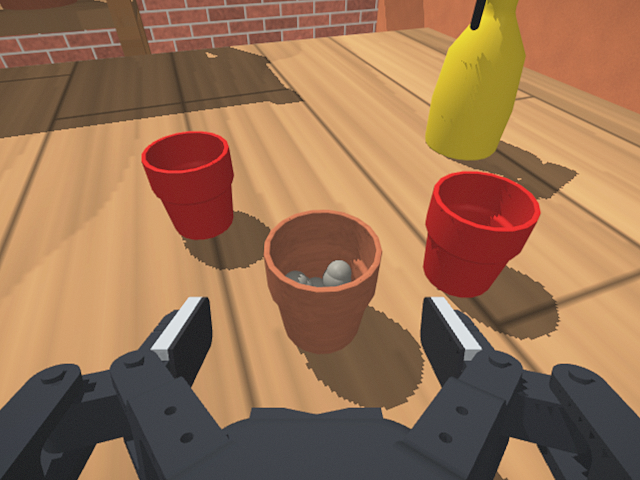

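The rim is at (323,251) with the finger midpoint near x=316. The earlier reading was taken while the arm was still moving, so I go back to (0.454, 0.176). Advancing and closing.

Request:
jog_arm(deltas=[1,1,0,18,0,0,0,1,1,0,18,0,0,0,1,0,0,17,0,0,0,1,0,0,16,0,0,0,1,0,0,0,0,0,0,0,0,0,0,0,0,0,0,0,0,0,0,0,0,0,0,0,0,0,0,0,0,0,0,0,0,0,0])

```text
time_s: 4.82
eef_pos: [0.4613, 0.1967, 0.0478]
ee_rot: [[0.936, -0.145, 0.32], [-0.351, -0.397, 0.848], [0.004, -0.906, -0.422]]
contact_force: [-1.0, -3.6, 5.4]
gripper_width: 0.061
```

```bash
python3 - <<'E'
from go import *
import h,cv2
from h import observe
o=observe();print(o["time_s"],o["eef_pos"].round(4),o["gripper_width"],o["contact_force"])
im=h.get_image("wrist");cv2.imwrite("pics/wrist3.png",im[...,::-1])
E
```

```text
4.825 [0.4613 0.1967 0.0478] 0.061033613373041216 [-0.97842566 -3.55498616  5.42769776]
```

View pics/wrist3.png

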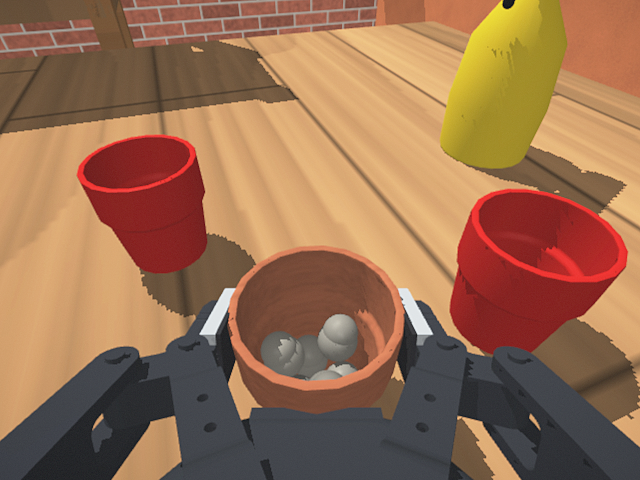

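Request:
jog_arm(deltas=[0,0,-9,-4,0,0,0,0,0,-18,-8,0,0,0,0,0,-18,-8,0,0,0,0,0,-18,-8,0,0,0,0,0,-18,-8,0,0,0,0,0,-18,-8,0,0,0,0,0,0,0,0,0,0])

```text
time_s: 5.75
eef_pos: [0.4609, 0.1991, 0.1556]
ee_rot: [[0.937, -0.144, 0.319], [-0.35, -0.4, 0.847], [0.006, -0.905, -0.425]]
contact_force: [-0.4, -0.5, -3.1]
gripper_width: 0.0612
```

```bash
cat > /tmp/pp.py <<'E'
from go import *
import h,cv2
from h import observe
o=observe();print(o["time_s"],o["eef_pos"].round(4),o["gripper_width"],o["contact_force"],o["qpos"].round(1))
rel=relR(np.radians(65))
R0=o["ee_rot"];t0=o["eef_pos"]
# A: carry upright to above sieve, az 30 ; B: roll 140 ; C: raise e to 0
def pose(az,e,roll,H):
    R=tool(az,e,roll);zp=(R@rel.T)[:,2];return siv+[0,0,H]-zp*.01+G*R[:,2],R,zp
tA,RA,_=pose(30,-25,0,.19);print("A",tA.round(3))
t,R,q=rows(t0,R0,tA,RA,20,0,o["qpos"])
for roll in(40,80,115,150):
    tB,RB,zp=pose(30,-15-10*(roll<100),roll,.17);print("roll",roll,"pot z",zp.round(2));t,R,q=rows(t,R,tB,RB,6,0,q)
tB,RB,zp=pose(30,0,150,.17);print("C pot z",zp.round(2));t,R,q=rows(t,R,tB,RB,4,0,q)
E
python3 /tmp/pp.py
python3 - <<'E'
import sys;sys.path.insert(0,'.')
import cv2;from h import *
im=get_image("side");cv2.imwrite("pics/side2.png",im[...,::-1])
# refined sieve: rim top outline by using hull halves is skipped; report pixels hull
for n in("scene","side"):
    im=get_image(n);g=cv2.inRange(cv2.cvtColor(im,cv2.COLOR_RGB2HSV),(32,120,40),(50,255,255))
    for c in cv2.findContours(g,cv2.RETR_EXTERNAL,cv2.CHAIN_APPROX_NONE)[0]:
        if cv2.contourArea(c)>1500: print(n,c.reshape(-1,2).min(0),c.reshape(-1,2).max(0))
def outline(n,c):
    a=np.linspace(0,6.28,90);p=np.array([proj(n,(c[0]+r*np.cos(t),c[1]+r*np.sin(t),z)) for t in a for r,z in((.1,.055),(.09,0))]);return p.min(0).round(),p.max(0).round()
for c in((.487,-.218),(.487,-.214),(.490,-.222)): print(c,outline("scene",c),outline("side",c))
E
```

```text
5.75 [0.4609 0.1991 0.1556] 0.061224650557412365 [-0.37262765 -0.54314912 -3.13385408] [-20.9  -6.  121.5  66.9  79.7 -23.7]
A [ 0.507 -0.207  0.169]
shift 18.0 maxturn 2.0deg/row
0, 9, 7, -17, 0, 0.031, 0.015, 0, 10, 7, -16, 0, 0.031, 0.015, 0, 11, 7, -16, 0, 0.031, 0.015, 0, 11, 7, -16, 0, 0.031, 0.015, 0, 11, 6, -16, 0, 0.031, 0.015, 0, 13, 7, -15, 0, 0.031, 0.015, 0, 12, 6, -14, 0, 0.031, 0.015, 0, 14, 6, -15, 0, 0.031, 0.015, 0, 13, 6, -14, 0, 0.031, 0.015, 0, 15, 5, -13, 0, 0.031, 0.015, 0, 15, 6, -13, 0, 0.031, 0.015, 0, 15, 5, -12, 0, 0.031, 0.015, 0, 16, 5, -13, 0, 0.031, 0.015, 0, 16, 4, -11, 0, 0.031, 0.015, 0, 16, 5, -11, 0, 0.031, 0.015, 0, 17, 4, -11, 0, 0.031, 0.015, 0, 18, 4, -10, 0, 0.031, 0.015, 0, 18, 3, -9, 0, 0.031, 0.015, 0, 18, 4, -9, 0, 0.031, 0.015, 0, 18, 3, -8, 0, 0.031, 0.015
 joints [-62.    1.9 112.   66.1  81.9 -22.5]  step [3, 3, 3, 3, 3, 3, 2, 2, 2, 2, 2, 2, 2, 2, 2, 2, 1, 1, 1, 1] 
roll 40 pot z [ 0.21 -0.55  0.81]
shift 3.0 maxturn 6.6deg/row
0, -1, 3, 1, 0, 0, 0.116, 0, -1, 2, 2, 0, 0, 0.116, 0, 0, 3, 1, 0, 0, 0.116, 0, 0, 3, 2, 0, 0, 0.116, 0, 0, 
[... 1042 characters left out ...]
85.3 119.2]  step [6, 6, 6, 6, 6, 6] 
C pot z [-0.14 -0.6  -0.78]
shift 2.0 maxturn 3.8deg/row
0, -1, 2, -1, -0.057, -0.033, -0, 0, -1, 1, 0, -0.057, -0.033, -0, 0, -1, 2, -1, -0.057, -0.033, -0, 0, -1, 1, 0, -0.057, -0.033, -0
 joints [-65.2  15.3 116.4  86.5  93.9 108.3]  step [3, 3, 3, 3] 
scene [291 176] [356 234]
scene [268 119] [326 170]
side [283 433] [398 479]
side [256 314] [354 408]
(0.487, -0.218) (array([292., 175.]), array([357., 235.])) (array([254., 312.]), array([352., 406.]))
(0.487, -0.214) (array([293., 176.]), array([358., 236.])) (array([253., 311.]), array([351., 404.]))
(0.49, -0.222) (array([290., 175.]), array([356., 234.])) (array([256., 313.]), array([354., 407.]))
```

View pics/side2.png

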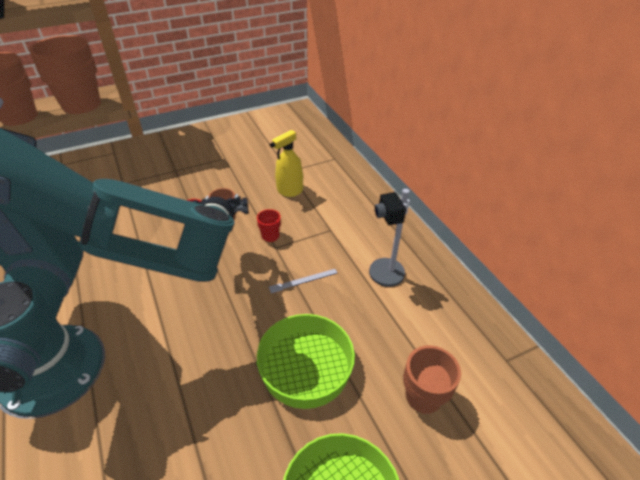

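```bash
sed -i 's/siv=np.array(\[.487,-.218,0\])/siv=np.array([.489,-.195,0])/' plan.py
sed -i 's/\.17)/.15)/g; s/RB,6,0,q/RB,9,0,q/; s/RB,4,0/RB,6,0/' /tmp/pp.py; python3 /tmp/pp.py
```

```text
5.9 [0.4599 0.1994 0.1535] 0.0610102541914795 [-0.20869637  0.33759793 -3.23310038] [-20.9  -5.9 121.6  66.9  79.7 -23.8]
A [ 0.509 -0.184  0.169]
shift 17.0 maxturn 2.0deg/row
0, 9, 7, -16, 0, 0.031, 0.015, 0, 10, 6, -15, 0, 0.031, 0.015, 0, 10, 6, -16, 0, 0.031, 0.015, 0, 10, 6, -14, 0, 0.031, 0.015, 0, 12, 6, -15, 0, 0.031, 0.015, 0, 11, 6, -14, 0, 0.031, 0.015, 0, 13, 6, -14, 0, 0.031, 0.015, 0, 12, 5, -13, 0, 0.031, 0.015, 0, 14, 5, -13, 0, 0.031, 0.015, 0, 14, 5, -13, 0, 0.031, 0.015, 0, 14, 5, -12, 0, 0.031, 0.015, 0, 14, 5, -12, 0, 0.031, 0.015, 0, 16, 4, -11, 0, 0.031, 0.015, 0, 15, 4, -11, 0, 0.031, 0.015, 0, 16, 4, -10, 0, 0.031, 0.015, 0, 16, 4, -10, 0, 0.031, 0.015, 0, 17, 3, -10, 0, 0.031, 0.015, 0, 17, 3, -8, 0, 0.031, 0.015, 0, 17, 3, -9, 0, 0.031, 0.015, 0, 17, 3, -7, 0, 0.031, 0.015
 joints [-60.2  -0.4 114.1  66.5  80.5 -21.5]  step [3, 3, 3, 2, 3, 2, 2, 2, 2, 2, 2, 2, 2, 2, 2, 1, 1, 1, 1, 1] 
roll 40 pot z [ 0.21 -0.55  0.81]
shift 4.0 maxturn 4.4deg/row
0, -1, 4, 2, 0.001, 0, 0.077, 0, 0, 4, 2, 0.001, 0, 0.077, 0, 0, 3, 2, 0.001, 0, 0.077, 0, 0, 4, 1, 0.001, 0, 0
[... 1086 characters left out ...]
oll 150 pot z [-0.3  -0.7  -0.65]
shift 1.0 maxturn 3.9deg/row
0, -1, 0, 0, -0, 0, 0.068, 0, 0, 0, 0, -0, 0, 0.068, 0, -1, 0, 0, -0, 0, 0.068, 0, 0, 0, 0, -0, 0, 0.068, 0, -1, 0, 0, -0, 0, 0.068, 0, -1, 0, 0, -0, 0, 0.068, 0, 0, 0, 0, -0, 0, 0.068, 0, -1, 0, 0, -0, 0, 0.068, 0, -1, 0, 0, -0, 0, 0.068
 joints [-62.    6.2 117.9  76.4  83.  116.4]  step [4, 4, 4, 4, 4, 4, 4, 4, 4] 
C pot z [-0.14 -0.6  -0.78]
shift 1.0 maxturn 2.5deg/row
0, -1, 1, 0, -0.038, -0.022, 0, 0, 0, 1, -1, -0.038, -0.022, 0, 0, -1, 1, 0, -0.038, -0.022, 0, 0, 0, 1, 0, -0.038, -0.022, 0, 0, -1, 1, -1, -0.038, -0.022, 0, 0, 0, 1, 0, -0.038, -0.022, 0
 joints [-63.7  16.1 119.2  87.5  92.5 104.5]  step [2, 2, 2, 2, 2, 2]
```

Request:
jog_arm(deltas=[0,9,7,-16,0,0.031,0.015,0,10,6,-15,0,0.031,0.015,0,10,6,-16,0,0.031,0.015,0,10,6,-14,0,0.031,0.015,0,12,6,-15,0,0.031,0.015,0,11,6,-14,0,0.031,0.015,0,13,6,-14,0,0.031,0.015,0,12,5,-13,0,0.031,0.015,0,14,5,-13,0,0.031,0.015,0,14,5,-13,0,0.031,0.015])

```text
time_s: 7.15
eef_pos: [0.4854, 0.0068, 0.1623]
ee_rot: [[0.763, -0.277, 0.585], [-0.647, -0.321, 0.692], [-0.003, -0.906, -0.424]]
contact_force: [0.0, 0.5, -1.9]
gripper_width: 0.0614
```

Request:
jog_arm(deltas=[0,14,5,-12,0,0.031,0.015,0,14,5,-12,0,0.031,0.015,0,16,4,-11,0,0.031,0.015,0,15,4,-11,0,0.031,0.015,0,16,4,-10,0,0.031,0.015,0,16,4,-10,0,0.031,0.015,0,17,3,-10,0,0.031,0.015,0,17,3,-8,0,0.031,0.015,0,17,3,-9,0,0.031,0.015,0,17,3,-7,0,0.031,0.015,0,0,0,0,0,0,0])

```text
time_s: 8.52
eef_pos: [0.5093, -0.1845, 0.1705]
ee_rot: [[0.5, -0.371, 0.783], [-0.866, -0.208, 0.454], [-0.006, -0.905, -0.425]]
contact_force: [0.1, 0.3, -1.7]
gripper_width: 0.061
```

```bash
sed -i 's/^t,R,q=rows(t0.*/t,R,q=t0,R0,o["qpos"]/' /tmp/pp.py; python3 /tmp/pp.py; python3 - <<'E'
from h import *
im=get_image("wrist");cv2.imwrite("pics/wrist4.png",im[...,::-1])
E
```

```text
8.525 [ 0.5093 -0.1845  0.1705] 0.06097905091716642 [ 0.05347223  0.27476205 -1.73037781] [-60.2  -0.3 114.   66.6  80.5 -21.4]
A [ 0.509 -0.184  0.169]
roll 40 pot z [ 0.21 -0.55  0.81]
shift 4.0 maxturn 4.4deg/row
0, -1, 4, 2, 0, 0, 0.077, 0, 0, 4, 2, 0, 0, 0.077, 0, 0, 4, 2, 0, 0, 0.077, 0, 0, 4, 2, 0, 0, 0.077, 0, 0, 4, 2, 0, 0, 0.077, 0, 1, 4, 2, 0, 0, 0.077, 0, 1, 3, 1, 0, 0, 0.077, 0, 2, 4, 2, 0, 0, 0.077, 0, 1, 4, 2, 0, 0, 0.077
 joints [-60.2   2.6 116.6  67.6  78.3  13.2]  step [4, 4, 4, 4, 4, 4, 4, 4, 4] 
roll 80 pot z [ 0.17 -0.93  0.32]
shift 1.0 maxturn 4.5deg/row
0, -1, 0, 0, 0, -0, 0.078, 0, 0, 0, 0, 0, -0, 0.078, 0, -1, -1, 0, 0, -0, 0.078, 0, -1, 0, 0, 0, -0, 0.078, 0, 0, 0, 0, 0, -0, 0.078, 0, -1, 0, 0, 0, -0, 0.078, 0, -1, 0, 0, 0, -0, 0.078, 0, 0, 0, 0, 0, -0, 0.078, 0, -1, 1, 0, 0, -0, 0.078
 joints [-59.9   1.7 116.8  67.6  78.3  54.1]  step [5, 4, 5, 5, 4, 5, 5, 4, 5] 
roll 115 pot z [-0.03 -0.97 -0.26]
shift 2.0 maxturn 4.0deg/row
0, -1, 0, 0, -0.002, -0.02, 0.067, 0, -1, -1, 0, -0.002, -0.02, 0.067, 0, -1, 0, 0, -0.002, -0.02, 0.067, 0, -2, 0, 0, -0.002, -0.
[... 268 characters left out ...]
ll 150 pot z [-0.3  -0.7  -0.65]
shift 1.0 maxturn 3.9deg/row
0, -1, 0, 0, -0, 0, 0.068, 0, 0, 0, 0, -0, 0, 0.068, 0, -1, 0, 0, -0, 0, 0.068, 0, -1, -1, 0, -0, 0, 0.068, 0, 0, 0, 0, -0, 0, 0.068, 0, -1, 0, 0, -0, 0, 0.068, 0, 0, 0, 0, -0, 0, 0.068, 0, -1, 1, 0, -0, 0, 0.068, 0, -1, 0, 0, -0, 0, 0.068
 joints [-62.    6.3 117.9  76.6  83.1 116.2]  step [4, 4, 4, 4, 4, 4, 4, 4, 4] 
C pot z [-0.14 -0.6  -0.78]
shift 1.0 maxturn 2.5deg/row
0, -1, 1, -1, -0.038, -0.021, 0, 0, 0, 1, 0, -0.038, -0.021, 0, 0, -1, 1, 0, -0.038, -0.021, 0, 0, 0, 1, -1, -0.038, -0.021, 0, 0, -1, 1, 0, -0.038, -0.021, 0, 0, 0, 1, 0, -0.038, -0.021, 0
 joints [-63.6  16.3 119.   87.3  92.6 104.6]  step [2, 2, 2, 2, 2, 2]
```

View pics/wrist4.png

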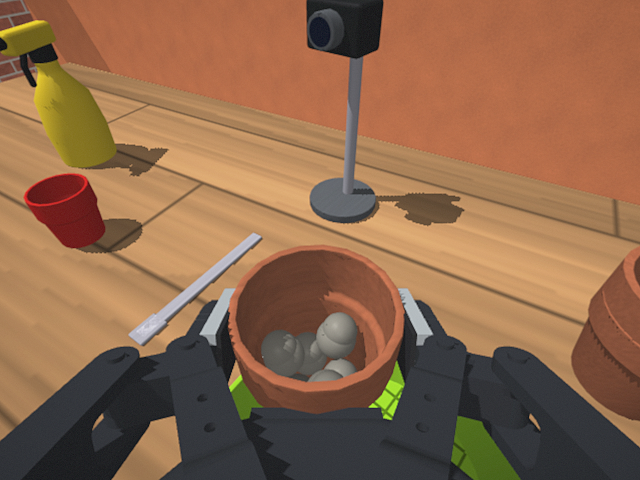

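The pot is well held and unslipped, and all the pebbles I can see are inside. This view also shows the lens at (321,30), the post at (349,185) and the foot at (343,198), so I'll use it for the lens position before moving.

```bash
python3 - <<'E'
from h import *
print("lens",tri(("scene",(274,244.75)),("side",(377.1,210.6)),("wrist",(321.5,30))))
print("foot",plane("wrist",(343,197.5),.012), "posttop",proj("wrist",(.79,-.065,.262)))
im=cv2.imread("pics/wrist4.png");cv2.imwrite("pics/cam.png",cv2.resize(im[0:70,290:400],None,fx=7,fy=7,interpolation=cv2.INTER_CUBIC))
m=camera_model("wrist");import json;json.dump({k:np.array(v).tolist() for k,v in m.items()if k in("fx","fy","cx","cy","eye","rotation")},open("w4.json","w"))
E
```

```text
lens (array([ 0.73621545, -0.05567673,  0.2167546 ]), [np.float64(0.0026523348287490842), np.float64(0.0011716237916705047), np.float64(0.0017151958085004967)])
foot [ 0.77528158 -0.06939303  0.012     ] posttop (np.float64(358.4221806268524), np.float64(-38.746792065813764))
```

View pics/cam.png

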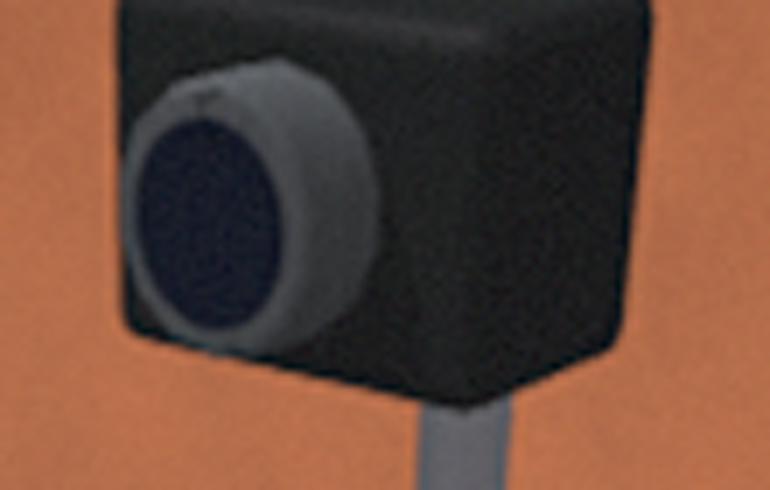

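Request:
jog_arm(deltas=[0,-1,4,2,0,0,0.077,0,0,4,2,0,0,0.077,0,0,4,2,0,0,0.077,0,0,4,2,0,0,0.077,0,0,4,2,0,0,0.077,0,1,4,2,0,0,0.077,0,1,3,1,0,0,0.077,0,2,4,2,0,0,0.077,0,1,4,2,0,0,0.077])

```text
time_s: 9.7
eef_pos: [0.506, -0.1762, 0.1311]
ee_rot: [[0.148, -0.606, 0.782], [-0.797, 0.394, 0.457], [-0.585, -0.691, -0.425]]
contact_force: [0.3, -0.5, -2.2]
gripper_width: 0.0611
```

Request:
jog_arm(deltas=[0,-1,0,0,0,0,0.078,0,0,0,0,0,0,0.078,0,-1,-1,0,0,0,0.078,0,-1,0,0,0,0,0.078,0,0,0,0,0,0,0.078,0,-1,0,0,0,0,0.078,0,-1,0,0,0,0,0.078,0,0,0,0,0,0,0.078,0,-1,1,0,0,0,0.078])

```text
time_s: 10.82
eef_pos: [0.5063, -0.1722, 0.1361]
ee_rot: [[-0.279, -0.558, 0.781], [-0.354, 0.816, 0.457], [-0.893, -0.15, -0.425]]
contact_force: [0.4, -1.2, -1.8]
gripper_width: 0.061
```

Request:
jog_arm(deltas=[0,-1,0,0,-0.002,-0.02,0.067,0,-1,-1,0,-0.002,-0.02,0.067,0,-1,0,0,-0.002,-0.02,0.067,0,-2,0,0,-0.002,-0.02,0.067,0,-1,0,0,-0.002,-0.02,0.067,0,-1,0,0,-0.002,-0.02,0.067,0,-1,0,0,-0.002,-0.02,0.067,0,-1,1,0,-0.002,-0.02,0.067,0,-1,0,0,-0.002,-0.02,0.067])

```text
time_s: 11.95
eef_pos: [0.51, -0.1713, 0.1458]
ee_rot: [[-0.413, -0.358, 0.838], [0.249, 0.84, 0.482], [-0.876, 0.408, -0.257]]
contact_force: [-0.4, -0.1, -2.5]
gripper_width: 0.0609
```

Request:
jog_arm(deltas=[0,-1,0,0,0,0,0.068,0,0,0,0,0,0,0.068,0,-1,0,0,0,0,0.068,0,-1,-1,0,0,0,0.068,0,0,0,0,0,0,0.068,0,-1,0,0,0,0,0.068,0,0,0,0,0,0,0.068,0,-1,1,0,0,0,0.068,0,-1,0,0,0,0,0.068])

```text
time_s: 13.08
eef_pos: [0.5131, -0.1743, 0.1505]
ee_rot: [[-0.544, -0.056, 0.837], [0.686, 0.544, 0.482], [-0.483, 0.837, -0.258]]
contact_force: [0.4, -0.0, -1.6]
gripper_width: 0.0609
```

Request:
jog_arm(deltas=[0,-1,1,-1,-0.038,-0.021,0,0,0,1,0,-0.038,-0.021,0,0,-1,1,0,-0.038,-0.021,0,0,0,1,-1,-0.038,-0.021,0,0,-1,1,0,-0.038,-0.021,0,0,0,1,0,-0.038,-0.021,0,0,0,0,0,0,0,0,0,0,0,0,0,0,0,0])

```text
invalid input
```

```bash
python3 - <<'E'
from h import *
o=observe();print(o["time_s"],o["eef_pos"].round(4),o["gripper_width"],o["contact_force"],o["qpos"].round(1))
a=get_image("scene")[150:270,260:400];b=get_image("side")[290:420,230:380]
w=get_image("wrist")
cv2.imwrite("pics/pour.png",np.vstack([cv2.resize(np.hstack([cv2.resize(a,(400,300),interpolation=2),cv2.resize(b,(400,300),interpolation=2)]),(800,300)),np.hstack([cv2.resize(w,(400,300)),np.zeros((300,400,3),np.uint8)])])[...,::-1])
E
```

```text
13.075 [ 0.5131 -0.1743  0.1505] 0.06092170261463706 [ 0.39285367 -0.01674117 -1.62001067] [-61.9   6.3 118.   76.6  83.1 116.3]
```

View pics/pour.png

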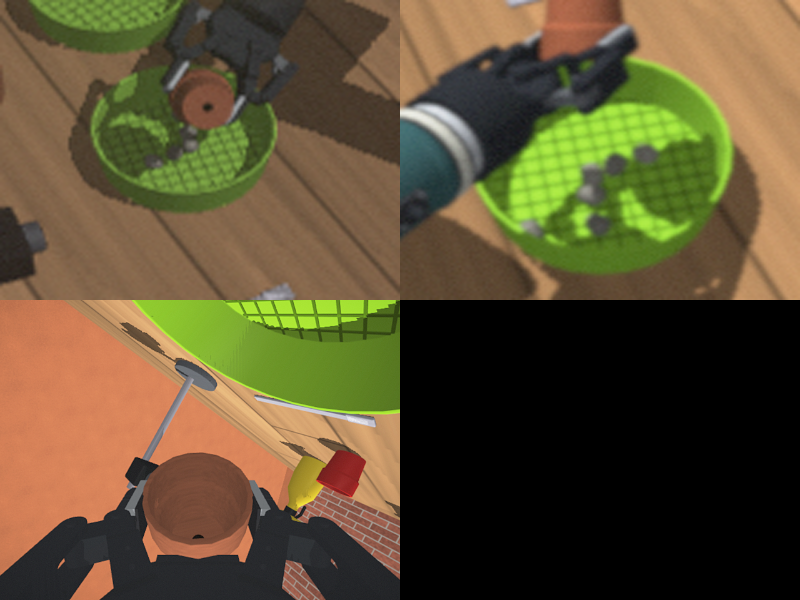

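```bash
python3 - <<'E'
import json
from h import *
m=json.load(open("w4.json"));R=np.array(m["rotation"]);e=np.array(m["eye"])
def pl(u,v,z):
    d=R@[(u-m["cx"])/m["fx"],-(v-m["cy"])/m["fy"],-1];return e+d*(z-e[2])/d[2]
for z in(.193,.195,.197):
    A,B,C=[pl(290+x/7,y/7,z) for x,y in((122,330),(462,408),(618,345))]
    print(z,A.round(3),B.round(3),C.round(3),"w",np.linalg.norm(B-A),"d",np.linalg.norm(C-B),"front normal az",np.degrees(np.arctan2(*(A-B)[1::-1]))-90,"side az",np.degrees(np.arctan2(*(C-B)[1::-1])))
v=np.array([.736,-.0555,.217])-e;print("view az",np.degrees(np.arctan2(v[1],v[0])))
E
```

```text
0.193 [ 0.763 -0.026  0.193] [ 0.754 -0.085  0.193] [ 0.79  -0.092  0.193] w 0.0595318376643251 d 0.03747100281421723 front normal az -9.082417049207834 side az -10.806258574507405
0.195 [ 0.756 -0.03   0.195] [ 0.747 -0.088  0.195] [ 0.783 -0.095  0.195] w 0.058390885619369705 d 0.0367528557022723 front normal az -9.082417049207976 side az -10.806258574507444
0.197 [ 0.75  -0.034  0.197] [ 0.741 -0.091  0.197] [ 0.776 -0.097  0.197] w 0.05724993357441433 d 0.03603470859032736 front normal az -9.08241704920789 side az -10.8062585745074
view az 29.654874840795895
```

```bash
cat > /tmp/f.py <<'E'
from go import *
from h import observe
import sys
Rg=np.array([[.936,-.145,.32],[-.351,-.397,.848],[.004,-.906,-.422]]);tg=np.array([.4613,.1967,.0478])
zt=Rg.T@up;bt=Rg.T@(np.array([.454,.176,0])-tg)
L=np.array([.736,-.0555,.217]);f=np.array([np.cos(np.radians(-9.9)),np.sin(np.radians(-9.9)),0])
def final(rho,back=.10):
    z=-zt[2]*f+np.sqrt(1-zt[2]**2)*Ro.from_rotvec(np.radians(rho)*f).apply(-up)
    R=frame(z,np.cross(z,-f));R=R@Ro.align_vectors([R.T@-f],[zt])[0].as_matrix()
    return L-back*f-R@bt,R
if __name__=="__main__":
    o=observe();q=o["qpos"];t,R=o["eef_pos"],o["ee_rot"]
    print("pot z",R@zt)
    for roll,H in((80,.20),(0,.22)):
        R1=tool(30,-22,roll);t,R,q=rows(t,R,np.array([.48,-.16,H]),R1,11,0,q)
    for rho in(30,45,60):
        print("rho",rho);t2,R2=final(rho,.16);ta,Ra,qa=rows(t,R,t2,R2,12,0,q)
        t2,R2=final(rho);print(t2);rows(ta,Ra,t2,R2,4,0,qa)
E
python3 /tmp/f.py
```

```text
pot z [-0.30353598 -0.69600865 -0.64990297]
shift 5.0 maxturn 6.4deg/row
0, 0, 5, -3, 0.005, 0.011, -0.111, 0, 0, 4, -3, 0.005, 0.011, -0.111, 0, 0, 5, -3, 0.005, 0.011, -0.111, 0, -1, 4, -3, 0.005, 0.011, -0.111, 0, -2, 5, -4, 0.005, 0.011, -0.111, 0, -2, 4, -3, 0.005, 0.011, -0.111, 0, -2, 4, -3, 0.005, 0.011, -0.111, 0, -3, 3, -3, 0.005, 0.011, -0.111, 0, -3, 3, -4, 0.005, 0.011, -0.111, 0, -4, 3, -3, 0.005, 0.011, -0.111, 0, -3, 3, -3, 0.005, 0.011, -0.111
 joints [-63.3  -6.8 118.3  68.2  84.9  58.7]  step [5, 5, 5, 5, 5, 5, 5, 5, 5, 5, 5] 
shift 2.0 maxturn 7.3deg/row
0, -2, 0, -1, 0, -0, -0.127, 0, -1, -1, 0, 0, -0, -0.127, 0, -2, -1, -1, 0, -0, -0.127, 0, -1, -1, -1, 0, -0, -0.127, 0, -2, -1, -1, 0, -0, -0.127, 0, -1, -1, 0, 0, -0, -0.127, 0, -1, -1, -1, 0, -0, -0.127, 0, -1, -2, -1, 0, -0, -0.127, 0, 0, -1, -1, 0, -0, -0.127, 0, -1, -2, 0, 0, -0, -0.127, 0, 0, -2, -1, 0, -0, -0.127
 joints [-63.3  -8.5 117.   68.   86.  -18.6]  step [7, 7, 7, 7, 7, 7, 7, 7, 7, 7, 7] 
rho 30
shift 11.0 maxturn 11.1deg/row
0, -9, -2, 10, -0.015, -0.053, -0.185, 0, -7, -4, 10, -0.015, -0.053, -
[... 1735 characters left out ...]
 0, -6, -6, 11, 0.022, -0.027, -0.162, 0, -5, -7, 11, 0.022, -0.027, -0.162, 0, -3, -7, 12, 0.022, -0.027, -0.162, 0, -2, -7, 12, 0.022, -0.027, -0.162, 0, 0, -7, 12, 0.022, -0.027, -0.162, 0, 1, -7, 12, 0.022, -0.027, -0.162, 0, 2, -6, 12, 0.022, -0.027, -0.162, 0, 4, -5, 13, 0.022, -0.027, -0.162, 0, 4, -5, 12, 0.022, -0.027, -0.162
 joints [ -40.6   -3.4  111.3   63.8   84.  -121. ]  step [10, 10, 9, 9, 9, 9, 8, 8, 8, 8, 7, 7] 
[ 0.59364726 -0.01158172  0.20565182]
shift 14.0 maxturn 0.1deg/row
0, 0, 14, 6, 0.001, -0.001, -0, 0, 0, 13, 7, 0.001, -0.001, -0, 0, 0, 14, 6, 0.001, -0.001, -0, 0, 0, 14, 7, 0.001, -0.001, -0
 joints [ -36.7    3.9  103.8   64.5   80.9 -119.1]  step [2, 2, 2, 2]
```

Request:
jog_arm(deltas=[0,0,5,-3,0.005,0.011,-0.111,0,0,4,-3,0.005,0.011,-0.111,0,0,5,-3,0.005,0.011,-0.111,0,-1,4,-3,0.005,0.011,-0.111,0,-2,5,-4,0.005,0.011,-0.111,0,-2,4,-3,0.005,0.011,-0.111,0,-2,4,-3,0.005,0.011,-0.111,0,-3,3,-3,0.005,0.011,-0.111,0,-3,3,-4,0.005,0.011,-0.111,0,-4,3,-3,0.005,0.011,-0.111,0,-3,3,-3,0.005,0.011,-0.111])

```text
time_s: 14.6
eef_pos: [0.4799, -0.1594, 0.1996]
ee_rot: [[-0.23, -0.55, 0.803], [-0.341, 0.818, 0.463], [-0.911, -0.167, -0.376]]
contact_force: [-0.3, -0.1, -1.9]
gripper_width: 0.0612
```

Request:
jog_arm(deltas=[0,-2,0,-1,0,0,-0.127,0,-1,-1,0,0,0,-0.127,0,-2,-1,-1,0,0,-0.127,0,-1,-1,-1,0,0,-0.127,0,-2,-1,-1,0,0,-0.127,0,-1,-1,0,0,0,-0.127,0,-1,-1,-1,0,0,-0.127,0,-1,-2,-1,0,0,-0.127,0,0,-1,-1,0,0,-0.127,0,-1,-2,0,0,0,-0.127,0,0,-2,-1,0,0,-0.127])

```text
time_s: 15.98
eef_pos: [0.4798, -0.1595, 0.2201]
ee_rot: [[0.503, -0.322, 0.802], [-0.864, -0.195, 0.463], [0.007, -0.927, -0.376]]
contact_force: [0.1, -0.1, -1.7]
gripper_width: 0.0613
```

Request:
jog_arm(deltas=[0,-9,-3,10,0.022,-0.027,-0.162,0,-8,-4,11,0.022,-0.027,-0.162,0,-8,-5,11,0.022,-0.027,-0.162,0,-6,-6,11,0.022,-0.027,-0.162,0,-5,-7,11,0.022,-0.027,-0.162,0,-3,-7,12,0.022,-0.027,-0.162,0,-2,-7,12,0.022,-0.027,-0.162,0,0,-7,12,0.022,-0.027,-0.162,0,1,-7,12,0.022,-0.027,-0.162,0,2,-6,12,0.022,-0.027,-0.162,0,4,-5,13,0.022,-0.027,-0.162,0,4,-5,12,0.022,-0.027,-0.162])

```text
time_s: 17.48
eef_pos: [0.5341, -0.0011, 0.2051]
ee_rot: [[0.078, 0.83, 0.552], [0.494, -0.513, 0.702], [0.866, 0.218, -0.449]]
contact_force: [-0.0, -0.7, -1.1]
gripper_width: 0.0614
```

```bash
cat > /tmp/g.py <<'E'
import sys;sys.path.insert(0,'/tmp');sys.path.insert(0,'.')
from f import *
o=observe();t,R=o["eef_pos"],o["ee_rot"];print(o["time_s"],o["gripper_width"],o["contact_force"].round(1),t.round(4),"potz",(R@zt).round(3),"base rel lens",(t+R@bt-L).round(3),"force")
t2,R2=final(60);rows(t,R,t2,R2,5,0,o["qpos"])
E
python3 /tmp/g.py
```

```text
17.475 0.061395942437561773 [-0.  -0.7 -1.1] [ 0.5341 -0.0011  0.2051] potz [-0.985  0.171 -0.004] base rel lens [-0.158  0.028 -0.   ] force
shift 11.0 maxturn 0.1deg/row
0, 0, 11, 5, 0, -0, 0.001, 0, 0, 11, 5, 0, -0, 0.001, 0, 0, 11, 5, 0, -0, 0.001, 0, 0, 11, 5, 0, -0, 0.001, 0, 0, 11, 5, 0, -0, 0.001
 joints [ -36.9    3.8  104.    64.7   81.  -119.3]  step [1, 1, 1, 1, 2]
```

Request:
jog_arm(deltas=[0,0,11,5,0,0,0.001,0,0,11,5,0,0,0.001,0,0,11,5,0,0,0.001,0,0,11,5,0,0,0.001,0,0,11,5,0,0,0.001,0,0,6,3,0,0,0,0,0,0,0,0,0,0,0,0,0,0,0,0,0,0,0,0,0,0,0,0])

```text
time_s: 18.6
eef_pos: [0.6, -0.0139, 0.2056]
ee_rot: [[0.087, 0.828, 0.554], [0.488, -0.52, 0.701], [0.869, 0.209, -0.449]]
contact_force: [0.5, -0.9, -1.4]
gripper_width: 0.0612
```

```bash
python3 /tmp/g.py; python3 - <<'E'
from h import *
s=get_image("scene");d=get_image("side")
a=s[190:310,230:390];b=d[150:270,300:460];c=d[300:420,230:390];e=s[160:280,260:420]
f=lambda x:cv2.resize(x,(400,300),interpolation=2)
cv2.imwrite("pics/final.png",np.vstack([np.hstack([f(a),f(b)]),np.hstack([f(e),f(c)])])[...,::-1])
E
```

```text
18.6 0.06120480054881133 [ 0.5 -0.9 -1.4] [ 0.6    -0.0139  0.2056] potz [-0.984  0.177  0.003] base rel lens [-0.092  0.015 -0.   ] force
shift 2.0 maxturn 0.1deg/row
0, 0, -1, 0, 0.001, -0.001, -0.002, 0, 0, -2, -1, 0.001, -0.001, -0.002, 0, 0, -1, 0, 0.001, -0.001, -0.002, 0, 0, -1, -1, 0.001, -0.001, -0.002, 0, 1, -1, 0, 0.001, -0.001, -0.002
 joints [ -36.7    3.8  103.7   64.4   81.  -119.2]  step [0, 0, 0, 0, 0]
```

View pics/final.png

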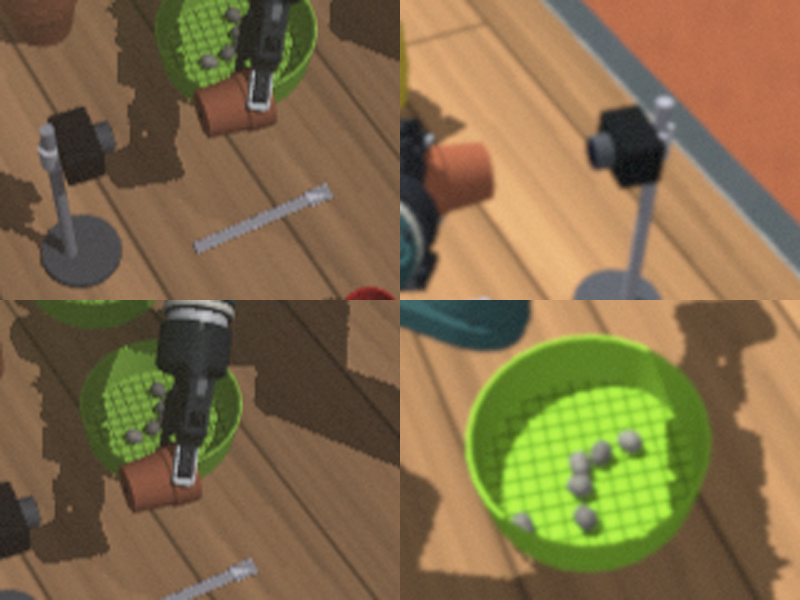

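```bash
python3 - <<'E'
from h import *
p,r=tri(("scene",(230+206/2.5,190+111/2.5)),("side",(300+87/2.5,150+176/2.5)))
print("base seen",p.round(3),r,"minus lens",(p-[.736,-.0555,.217]).round(3))
for n in("scene","side"): print(n,"exp base",proj(n,(.644,-.0405,.217)),"exp mouth",proj(n,(.575,-.028,.217)))
E
```

```text
base seen [ 0.638 -0.038  0.211] [np.float64(0.004609162181558868), np.float64(0.004609162181559017)] minus lens [-0.098  0.017 -0.006]
scene exp base (np.float64(308.21337417773543), np.float64(233.4679901762309)) exp mouth (np.float64(334.1106849442254), np.float64(225.8386290427098))
side exp base (np.float64(335.54228840540475), np.float64(218.29156340752368)) exp mouth (np.float64(303.6218165528198), np.float64(223.79337661059995))
```

```bash
python3 -c "
from station import *
print(finish_job());print(observe()['gripper_width'])"
```

```text
the job is handed in; nothing more can be done
None
the job is handed in; nothing more can be done
```

I handed the job in at about 19 s of the 50 s limit; it reports no verdict. I gripped the clay pot by its rim band from the side and carried it upright over the nearest sieve. I rolled it until the pebbles fell out, then held the empty pot level in front of the lens.

**Last checks**
- **Pebbles:** the side view shows six in the sieve, and the wrist view shows the pot empty.
- **Sieve and bystanders:** the sieve showed no visible shift, and the arm touched nothing that I could see. I did not re-measure the stacked pots, mister or widger at the end.
- **Grip:** the finger opening stayed at 61 mm throughout, so the pot did not slip. It is a little under the 64 mm rim width given.
- **Pot before the lens:** from the arm's pose, the base is about 92 mm from the glass along its axis, centred to within 1 mm. The axes agree to about 1°, taking the lens as turned about -10° from the base x axis. The lens direction comes from one wrist image.

**Disagreements**
- **Base position from the cameras:** the scene and side views together put the base about 98 mm from the glass and 6 mm low. The two view rays miss each other by about 9 mm. All of this is within the 25 mm and 70–130 mm limits.
- **Skipped pour move:** the last extra tilt at the pour was refused as invalid input because I mis-wrote one row. It was not needed, as the pot was already empty.

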